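# Draw the rolling pin out of its sprung box

### The arm

A 6-joint arm with a two-finger parallel gripper is mounted at the origin on a cart in front of the work surface, level with it; the furniture and walls round the work are solid. World frame = base frame: x ahead of the robot, y to its left, z up, the work surface at z = 0. Lengths are in m, angles in rad, forces in N, time in s.
With the tool pointing down it reaches from about 0.3 to 0.875 m from the base axis. Payload 6.4 kg.
Tool frame: the origin (TCP) lies midway between the tips of the shut fingers; the grasp point (between the pads) lies 19 mm behind it (ctrl.grip_point_offset is the distance from the TCP to the grasp point, in m); z points along the fingers, y is the line along which they close (so a half turn about z gives the same grasp; the last joint's range is limited). The gripper opens to 88 mm and grips with 3 to 60 N. Pads are 18 mm wide; open, the fingers measure 123 mm over their backs; the gripper's body (75 mm by 187 mm) begins 45 mm behind the grasp point.
Start: joints at [-1.406, 0.181, 1.607, -0, 1.354, -0.206], TCP at [0.208, -0.536, 0.204] pointing down, gripper open.
Joint ranges: [-2.99, 2.99], [-0.89, 2.07], [0.3, 2.58], [-1.14, 4.28], [0, 2.63], [-3.12, 3.12]. Speed limits (rad/s): [2.57, 2.57, 3.01, 3.14, 3.14, 3.14].

### API

Orientations are given as a unit quaternion [x, y, z, w].
In Python, from bench import ctrl, viewer gives the robot as it stands.
- The arm moves only by the tool carry_out, never from a script. Its argument "rows" is a list of rows, each an object with "xyz": the shift along the tool's x, y, z in mm, a list of three; "twist": the turn, a rotation vector about the tool's x, y, z in rad, a list of three; "jaw": the finger opening in mm, from 0 to 88.1. In form: [{"xyz": [tx, ty, tz], "twist": [ax, ay, az], "jaw": jaw}, ...]. A call has 1 to 5 rows; each row shifts and turns the commanded pose from where the row before left it, along the tool's axes as they then stand; what a row does not reach is not made up. A row lasts 1/12 s, in which the tool goes at most 41.7 mm and 7.16 degrees, less where a joint would pass 70% of its speed; a pose out of reach is approached as far as the arm can. A call is refused whole if a number of a shift passes 41.7 or a number of a turn 0.125, either way. A call with a gripper value outside its range is refused whole. The fingers move at their own pace and stop on an object; "force" is the grip in N (left out, the last holds). Time passes only in rows, so rows that do not move let the fingers close. It gives the time, the measured TCP pose, the force, the opening and the grip force at its end, in the units of the state.
- ctrl.sense(): the state, without advancing time (a new reading comes with each control period).
- viewer.camera(name): name is "scene" or "top" or "wrist"; returns a dict with "pixels" (384x512x3 uint8, red, green, blue), "depth" (384x512 float32, m along the optical axis (not along the pixel's ray), 0 where there is no reading), "vertical_fov" (degrees; the focal length in pixels is half the picture's height over the tangent of half this angle, whatever the lens; pixels are square), "cx", "cy" (the principal point, pixels), "rvec" (rotation vector, rad) and "tvec" (3), from world to camera coordinates, as OpenCV has them; the wrist camera has in their place "hand_eye" (4x4, takes a point from camera to tool coordinates, whose origin is the TCP and whose axes are the flange's). Camera axes: x right, y down, z forward; pixel columns grow to the right and rows downward; lengths in m; the calibration is good to about 2 mm. A picture is of the moment at which its call begins: read the wrist's pose just before it.
- ctrl.hand_in(): hands the job in; it is judged then, once.
The state is a dict: "time": time; "joints": joint angles; "qvel": joint speeds; "joint_torque": joint torques, N m; "eef_pos": TCP position; "eef_rot": TCP orientation; "contact_force": force on the tool from outside, world axes, zero at the start; "moment": the same for the moment, N m; "opening": finger opening in m; "gripper_force": force on a finger pad.
Only numpy, scipy, OpenCV 4.12 (cv2) and the standard library are available. Lean on these libraries where they do the work, as an engineer would, in place of code of your own. Each camera call takes 0.05 s, during which the arm holds its last target. There are 200 camera calls.

### The job

Take the rolling pin out of its wooden box, whose two covers hold its ends: grip the pin through the open mouth and slide it lengthwise against the sprung end plate until the plate is fully in, then tilt its freed end up through the mouth while the other end is still inside under its cover, and draw it out. Finish while holding the pin in the gripper, level and still, at least 10 cm above the covers of the box; do not let go. Leave the lemon, the garlic, the tub and the wooden spoon where they are.

Things in the scene. Friction and masses are not known exactly. Their poses are not given: they have to be found in the camera images.
- pin_box: fixed wooden box 132 (x) x 321 (y) x 69 mm; origin on its underside below the mouth's centre, z up. Floor top z = 8. Inside faces of side walls x = +-60, walls 38 high at the mouth. Mouth open over y = -90..90; a long cover (y = -190..-90, sprung plate below it) and a short cover (y = 90..131), underside z = 63, top 69. Inside of the short end wall: y = 123 (all mm)
- end_plate (a joint): sprung end plate, 108 mm wide, 44 high, under the box's long cover; 0 = at rest, face at box y = -123 mm; grows towards box -y; fully in at 0.045 m. Spring 2 N at rest, 8 N fully in; springs back when let go. Its steel rod sticks out of the box's -y end by 20 mm at rest, 65 mm fully in
- plate_face (a point): point on the face of the end plate that the pin pushes against, at the height of the pin's axis when the pin lies on the floor of the box
- rolling_pin: loose wooden rolling pin, a straight rod 24 mm in diameter, 240 mm long, about 0.12 kg. Origin at its middle on the axis; its y runs along the rod. Starts lying on the box's floor (axis 20 mm above the worktop), roughly along the box's y, 30 mm of each end under a cover, about 3 mm from plate and end wall. It can roll: its x and z may point anywhere round the rod
- pin_end_sprung (a point): centre of the pin's end face that faces the sprung plate (pin y = -120 mm)
- pin_end_free (a point): centre of the pin's other end face, under the short cover (pin y = +120 mm)
- lemon: yellow lemon, 69x53x53 mm, beyond the box; leave alone
- garlic: garlic bulb, 51x52x52 mm, beyond the box; leave alone
- tub: white tub with a red lid, 72x81x89 mm, left of the box; leave alone
- spoon: wooden spoon, 248 mm long, lying right of the box; leave alone

How it is judged:
By the outcome, as a careful person would: the job done as asked, in the order asked, and still so for the second after the job is handed in, while the arm keeps its last pose, push and grip.
It also fails if it takes over 45 s, if anything falls off the work surface, if the arm or the gripper's body presses on something with over 40 N, if the wrist force passes 120 N, or if a joint passes its speed limit or range.

## Working session

There is one attempt and no reset: what is moved stays moved. The work goes in short steps, Python scripts to look and compute and a tool call to move; the robot and the scene stay as the last step left them, time stands still between calls to the robot, and variables do not carry over. Pictures are saved under pics/ and viewed, at most 10 in all, crops included, and the job is handed in when it is done.

Besides the shell and the picture viewer there is one more tool, called in YAML: its name, and indented under it one key for each argument. carry_out: Moves the arm, as the interface text tells. Its arguments: {"type":"object","properties":{"rows":{"type":"array"},"force":{"type":"number"}},"required":["rows"]}

```bash
mkdir -p pics; ls
cat > h.py <<'E'
import numpy as np, cv2
from scipy.spatial.transform import Rotation as R
from bench import ctrl, viewer
def shot(name, f=None):
    s=ctrl.sense(); c=viewer.camera(name)
    if f: cv2.imwrite('pics/'+f, cv2.cvtColor(c['pixels'],cv2.COLOR_RGB2BGR))
    return s,c
def world(s,c):
    d=c['depth']; H,W=d.shape; fl=H/2/np.tan(np.radians(c['vertical_fov'])/2)
    u,v=np.meshgrid(np.arange(W),np.arange(H))
    P=np.stack([(u-c['cx'])/fl*d,(v-c['cy'])/fl*d,d],-1)
    if 'hand_eye' in c:
        P=P@c['hand_eye'][:3,:3].T+c['hand_eye'][:3,3]
        return P@R.from_quat(s['eef_rot']).as_matrix().T+np.array(s['eef_pos'])
    Rm=R.from_rotvec(np.ravel(c['rvec'])).as_matrix()
    return (P-np.ravel(c['tvec']))@Rm
E
python3 - <<'E'
from h import *
s,c=shot('top','top.png'); W=world(s,c); np.save('top.npy',W)
print(s, {k:v for k,v in c.items() if k not in('pixels','depth')})
s,c=shot('scene','scene.png'); np.save('scene.npy',world(s,c))
E
```

```text
pics
{'time': 0.0, 'joints': array([-1.40626860e+00,  1.81545602e-01,  1.60797437e+00, -2.10589547e-05,
        1.35378543e+00, -2.06307130e-01]), 'qvel': array([-0.00046111, -0.0022906 , -0.00079231,  0.00049745, -0.00030486,
       -0.0014077 ]), 'joint_torque': array([ 2.02647199e-03, -4.33853209e+01, -3.41854227e+01,  7.03893718e-02,
        3.84629262e-02, -1.39568756e-04]), 'eef_pos': array([ 0.20828524, -0.53532899,  0.20312387]), 'eef_rot': array([ 9.82858601e-01,  1.84358991e-01,  7.60977902e-06, -8.56402179e-04]), 'contact_force': array([ 0.23782473, -0.07321394, -1.3178727 ]), 'moment': array([-0.01584459, -0.05801694, -0.00938492]), 'gripper_force': 0.0, 'opening': 0.08821394443261615} {'vertical_fov': 48.92611014720179, 'cx': 253.19666354412095, 'cy': 195.1808495824671, 'rvec': array([ 2.12962385, -2.12885661,  0.1320204 ]), 'tvec': array([0.00767659, 0.63634291, 1.07167899])}
```

View pics/top.png

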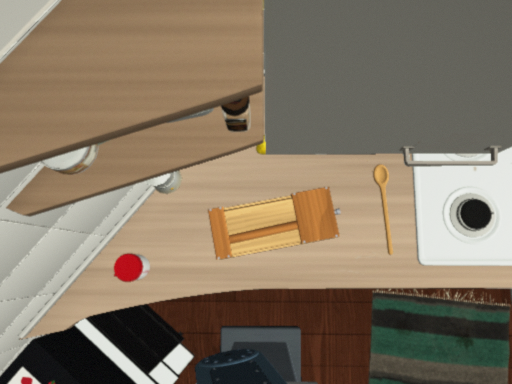

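View pics/scene.png

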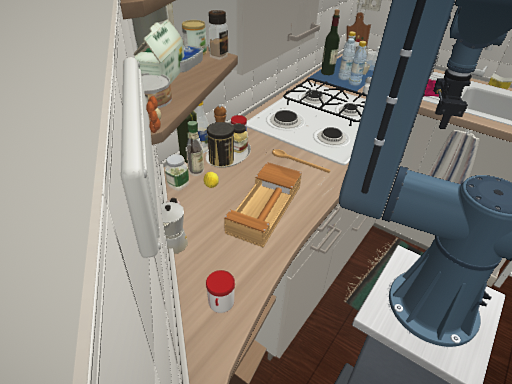

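Top: the box's long cover is at right (px 293–338, rows 187–245) with the rod at (338,211). The short cover is at left (208–230, 207–258), and the pin runs from about (231,241) to (298,227). A shelf and a hood overhang the far side.

Run:
```python
from h import *
W=np.load('top.npy')
im=cv2.imread('pics/top.png')
cv2.imwrite('pics/topc.png',cv2.resize(im[175:270,195:350],None,fx=5,fy=5,interpolation=cv2.INTER_CUBIC))
Z=W[...,2]
# cover tops
roi=np.zeros(Z.shape,bool); roi[175:270,195:350]=1
m=roi&(abs(Z-.069)<.006)
n,l,st,ce=cv2.connectedComponentsWithStats(m.astype(np.uint8))
for i in range(1,n):
    if st[i,4]>100:
        P=W[l==i]; r=cv2.minAreaRect((P[:,:2]*1000).astype(np.float32)); print(st[i],P.mean(0),r,cv2.boxPoints(r).tolist())
for v,u in [(235,265),(228,298),(241,232),(215,265),(245,265),(100,300),(100,390),(100,250),(150,230),(130,235),(265,128),(148,262),(211,337),(50,100)]:print((u,v),W[v,u].round(3))
```

```text
[ 292  187   48   57 1968] [ 0.58147155 -0.15227258  0.06917836] ((582.2354736328125, -152.15570068359375), (131.8340606689453, 100.13145446777344), 11.045933723449707) [[507.94720458984375, -115.64692687988281], [527.1320190429688, -213.92333984375], [656.5237426757812, -188.6644744873047], [637.3389282226562, -90.3880615234375]]
[208 207  24  53 810] [0.5348063  0.09321718 0.06937329] ((535.4700317382812, 93.52535247802734), (131.6160125732422, 41.09523010253906), 10.746387481689453) [[466.98480224609375, 101.44190979003906], [474.64752197265625, 61.06739807128906], [603.9552612304688, 85.60879516601562], [596.2925415039062, 125.98330688476562]]
(265, 235) [ 0.532 -0.023  0.032]
(298, 228) [ 0.548 -0.108  0.068]
(232, 241) [0.516 0.065 0.028]
(265, 215) [ 0.588 -0.023  0.004]
(265, 245) [ 0.506 -0.023  0.006]
(300, 100) [ 0.647 -0.064  0.695]
(390, 100) [ 0.646 -0.166  0.694]
(250, 100) [0.724 0.001 0.5  ]
(230, 150) [0.641 0.033 0.497]
(235, 130) [0.668 0.023 0.517]
(128, 265) [0.453 0.322 0.086]
(262, 148) [ 0.766 -0.016  0.044]
(337, 211) [ 0.594 -0.213  0.045]
(100, 50) [0.701 0.163 0.713]
```

View pics/topc.png

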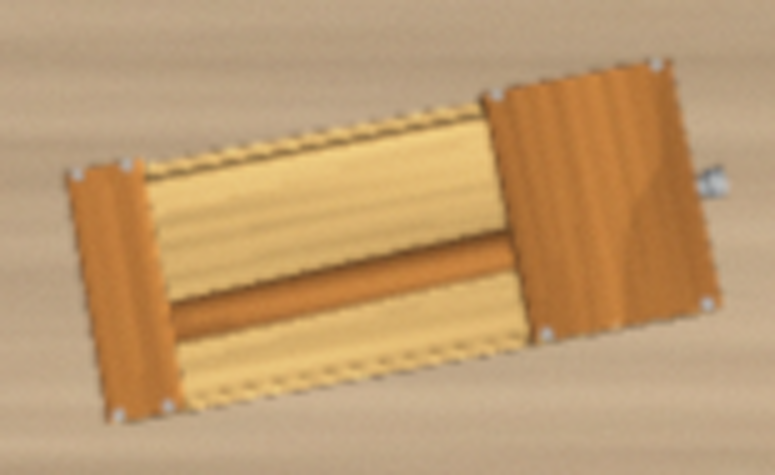

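The crop shows the covers, the pin left of centre in the box and the rod at (712,183). The fitted box agrees with the given sizes. Next I plan a move to a hover above the pin.

```bash
cat >> h.py <<'E'
from scipy.optimize import least_squares
def boxT():
    y=np.array([-46.8,245.7,0])/250.1; y/=np.linalg.norm(y); z=np.array([0,0,1.]); x=np.cross(y,z)
    return np.array([556.2,-15.0,0]), np.stack([x,y,z],1)
def plan(pos,Rm,n,s=None):
    """constant row repeated n times (shift then turn) from present pose to pos(mm world),Rm"""
    s=s or ctrl.sense(); p0=np.array(s['eef_pos'])*1000; R0=R.from_quat(s['eef_rot'])
    def end(v):
        p,r=p0.copy(),R0
        for _ in range(n): p=p+r.apply(v[:3]); r=r*R.from_rotvec(v[3:])
        return p,r
    rv=(R0.inv()*R.from_matrix(Rm)).as_rotvec()
    f=lambda v:np.r_[end(v)[0]-pos,400*(end(v)[1].inv()*R.from_matrix(Rm)).as_rotvec()]
    v=least_squares(f,np.r_[R0.inv().apply(pos-p0)/n,rv/n],x_scale=[10]*3+[.1]*3).x
    print(n,'rows xyz',v[:3].round(2),'twist',v[3:].round(4),'res',np.abs(f(v)).max().round(3))
def down(Bm,dyaw=0):
    x=R.from_euler('z',dyaw).apply(Bm[:,1]); z=np.array([0,0,-1.]); return np.stack([x,np.cross(z,x),z],1)
E
python3 - <<'E'
from h import *
o,B=boxT()
plan(o+B@[-25,40,175],down(B),20)
E
```

```text
20 rows xyz [34.63 -0.8   1.42] twist [-0.0001 -0.0001 -0.0694] res 0.0
```

carry_out:
  rows:
    - {"xyz": [34.6,-0.8,1.4],"twist": [0,0,-0.0694],"jaw": 88}
    - {"xyz": [34.6,-0.8,1.4],"twist": [0,0,-0.0694],"jaw": 88}
    - {"xyz": [34.6,-0.8,1.4],"twist": [0,0,-0.0694],"jaw": 88}
    - {"xyz": [34.6,-0.8,1.4],"twist": [0,0,-0.0694],"jaw": 88}
    - {"xyz": [34.6,-0.8,1.4],"twist": [0,0,-0.0694],"jaw": 88}

```text
time: 0.52
eef_pos: [0.3578, -0.4474, 0.1965]
eef_rot: [0.936, 0.353, 0.0, -0.0]
contact_force: [-0.1, -0.9, -0.1]
opening: 0.0877
gripper_force: 0.0
```

carry_out:
  rows:
    - {"xyz": [34.6,-0.8,1.4],"twist": [0,0,-0.0694],"jaw": 88}
    - {"xyz": [34.6,-0.8,1.4],"twist": [0,0,-0.0694],"jaw": 88}
    - {"xyz": [34.6,-0.8,1.4],"twist": [0,0,-0.0694],"jaw": 88}
    - {"xyz": [34.6,-0.8,1.4],"twist": [0,0,-0.0694],"jaw": 88}
    - {"xyz": [34.6,-0.8,1.4],"twist": [0,0,-0.0694],"jaw": 88}

```text
time: 0.93
eef_pos: [0.4673, -0.3142, 0.1895]
eef_rot: [0.861, 0.509, -0.0, -0.0]
contact_force: [0.4, -0.8, 0.7]
opening: 0.0876
gripper_force: 0.0
```

carry_out:
  rows:
    - {"xyz": [34.6,-0.8,1.4],"twist": [0,0,-0.0694],"jaw": 60}
    - {"xyz": [34.6,-0.8,1.4],"twist": [0,0,-0.0694],"jaw": 50}
    - {"xyz": [34.6,-0.8,1.4],"twist": [0,0,-0.0694],"jaw": 40}
    - {"xyz": [34.6,-0.8,1.4],"twist": [0,0,-0.0694],"jaw": 36}
    - {"xyz": [34.6,-0.8,1.4],"twist": [0,0,-0.0694],"jaw": 36}

```text
time: 1.35
eef_pos: [0.5248, -0.1519, 0.1825]
eef_rot: [0.76, 0.65, -0.0, -0.0]
contact_force: [0.7, -0.5, -0.5]
opening: 0.0566
gripper_force: 0.0
```

carry_out:
  rows:
    - {"xyz": [34.6,-0.8,1.4],"twist": [0,0,-0.0694],"jaw": 36}
    - {"xyz": [34.6,-0.8,1.4],"twist": [0,0,-0.0694],"jaw": 36}
    - {"xyz": [34.6,-0.8,1.4],"twist": [0,0,-0.0694],"jaw": 36}
    - {"xyz": [34.6,-0.8,1.4],"twist": [0,0,-0.0694],"jaw": 36}
    - {"xyz": [34.6,-0.8,1.4],"twist": [0,0,-0.0694],"jaw": 36}

```text
time: 1.77
eef_pos: [0.5237, 0.0203, 0.1756]
eef_rot: [0.636, 0.771, -0.0, -0.0]
contact_force: [0.5, -0.3, 0.3]
opening: 0.036
gripper_force: 0.0
```

carry_out:
  rows:
    - {"xyz": [0,0,0],"twist": [0,0,0],"jaw": 36}
    - {"xyz": [0,0,0],"twist": [0,0,0],"jaw": 36}

```text
time: 1.93
eef_pos: [0.5235, 0.0202, 0.1756]
eef_rot: [0.636, 0.771, -0.0, -0.0]
contact_force: [-0.1, 0.1, -0.3]
opening: 0.036
gripper_force: 0.0
```

Run:
```python
from h import *
s,c=shot('wrist','w1.png'); W=world(s,c); np.save('w1.npy',W)
o,B=boxT(); p=np.array(s['eef_pos'])*1000
print(s['time'],B.T@(p-o),s['opening'],s['contact_force'],R.from_matrix(down(B).T@R.from_quat(s['eef_rot']).as_matrix()).as_rotvec())
Q=(W*1000-o)@B
ok=c['depth']>0
m=ok&(abs(Q[...,2]-69)<4)
for lo,hi in((-200,-60),(60,140)):
    k=m&(Q[...,1]>lo)&(Q[...,1]<hi)&(abs(Q[...,0])<90)
    if k.sum()>50:
        q=Q[k]; r=cv2.minAreaRect(q[:,:2].astype(np.float32)); print(k.sum(),q.min(0),q.max(0),r)
k=ok&(Q[...,2]>22)&(Q[...,2]<35)&(abs(Q[...,0])<52)&(abs(Q[...,1])<85)
q=Q[k]; print(k.sum(), q[:,2].max())
for a in range(-80,80,20):
    t=q[(q[:,1]>=a)&(q[:,1]<a+20)]
    if len(t)>20: print(a+10,t[:,0].min().round(1),t[:,0].max().round(1),t[:,2].max().round(1),len(t))
```

```text
1.9333 [-25.55622286  40.66327299 175.63671271] 0.036025916507819826 [-0.13422151  0.14866249 -0.26419734] [ 0.00079886  0.0001011  -0.00279116]
2790 [ -65.10462497 -151.10755937   68.1953256 ] [  57.40888136 -104.19283999   72.68343046] ((-3.9168701171875, -127.78106689453125), (122.2997055053711, 46.867897033691406), 0.4633597433567047)
5409 [-65.47224949  91.24911214  66.29680075] [ 66.72846237 132.09450841  72.75833504] ((0.5756912231445312, 111.71842956542969), (132.23654174804688, 40.40291976928711), 0.24723319709300995)
2327 34.90853987860418
-70 -24.0 -2.3 34.2 233
-50 -25.4 -2.6 34.7 242
-30 -25.5 -3.0 34.3 253
-10 -26.9 -3.3 34.3 268
10 -26.9 -3.7 34.9 288
30 -27.0 -4.0 34.5 284
50 -28.3 -5.9 34.1 307
70 -28.3 -6.3 34.6 318
```

View pics/w1.png

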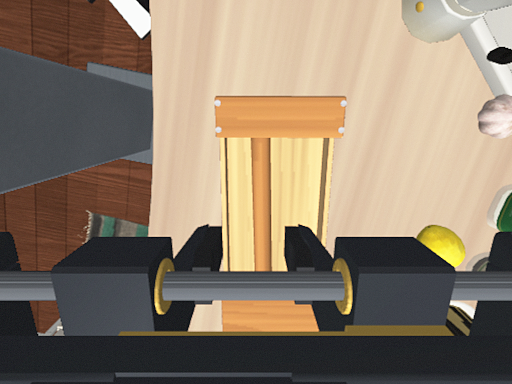

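The wrist view shows the pin's axis from (261,138) to (263,270). It lies at box x ≈ −16 at my grip point with a yaw of about +0.03 rad, and the short cover is where expected. Now I'll descend.

Run:
```python
from h import *
o,B=boxT()
plan(o+B@[-16.2,40,11],down(B,.029),10)
```

```text
10 rows xyz [ 0.06  0.93 16.48] twist [-0.      0.     -0.0028] res 0.0
```

carry_out:
  rows:
    - {"xyz": [0.1,1.9,20],"twist": [0,0,-0.0056],"jaw": 36}
    - {"xyz": [0.1,1.9,20],"twist": [0,0,-0.0056],"jaw": 36}
    - {"xyz": [0.1,1.9,20],"twist": [0,0,-0.0056],"jaw": 36}
    - {"xyz": [0.1,1.8,20],"twist": [0,0,-0.0056],"jaw": 36}
    - {"xyz": [0.1,1.8,20],"twist": [0,0,-0.0056],"jaw": 36}

```text
time: 2.4
eef_pos: [0.5335, 0.019, 0.0751]
eef_rot: [0.628, 0.778, -0.0, 0.0]
contact_force: [-0.2, 0.7, 0.4]
opening: 0.0362
gripper_force: 0.0
```

Run:
```python
from h import *
s,c=shot('wrist','w2.png')
o,B=boxT(); p=np.array(s['eef_pos'])*1000
print(B.T@(p-o))
cv2.imwrite('pics/w2c.png',cv2.resize(c['pixels'][80:350,130:390,::-1],None,fx=2,fy=2))
```

```text
[-15.93563348  37.64972095  75.0780196 ]
```

View pics/w2c.png

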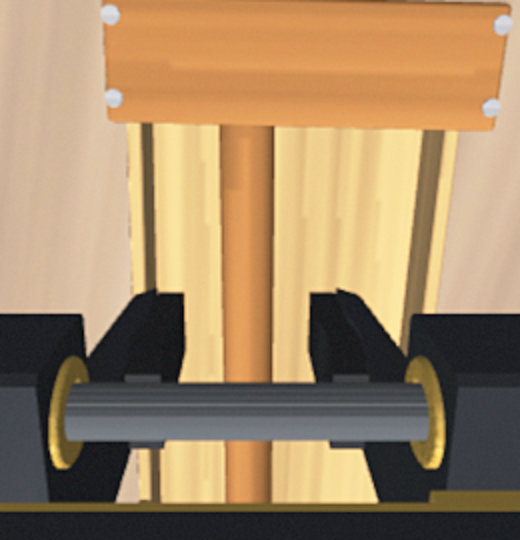

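The pin (crop columns 222–272) is centred between the fingers (185 and 310). I'll go down and close gently.

carry_out:
  rows:
    - {"xyz": [0.5,0,16],"twist": [0,0,0],"jaw": 36}
    - {"xyz": [0.5,0,16],"twist": [0,0,0],"jaw": 36}
    - {"xyz": [0.5,0,16],"twist": [0,0,0],"jaw": 36}
    - {"xyz": [0.5,0,12],"twist": [0,0,0],"jaw": 36}
    - {"xyz": [0,0,4],"twist": [0,0,0],"jaw": 36}

```text
time: 2.87
eef_pos: [0.5316, 0.022, 0.0105]
eef_rot: [0.628, 0.779, -0.001, -0.001]
contact_force: [-0.7, 0.3, 0.2]
opening: 0.0358
gripper_force: 0.0
```

carry_out:
  rows:
    - {"xyz": [0,0,0],"twist": [0,0,0],"jaw": 30}
    - {"xyz": [0,0,0],"twist": [0,0,0],"jaw": 24}
    - {"xyz": [0,0,0],"twist": [0,0,0],"jaw": 15}
    - {"xyz": [0,0,0],"twist": [0,0,0],"jaw": 10}
    - {"xyz": [0,0,0],"twist": [0,0,0],"jaw": 10}
  force: 40

```text
time: 3.28
eef_pos: [0.5333, 0.0227, 0.0129]
eef_rot: [0.627, 0.779, 0.0, 0.001]
contact_force: [-0.2, 1.1, 0.2]
opening: 0.0104
gripper_force: 0.0
```

Run:
```python
from h import *
s,c=shot('wrist','w3.png'); W=world(s,c)
o,B=boxT(); p=np.array(s['eef_pos'])*1000
print(B.T@(p-o),s['opening'],s['gripper_force'],s['contact_force'])
Q=(W*1000-o)@B;ok=c['depth']>0
a=c['pixels'][80:350,130:390,::-1]
s,c2=shot('scene'); 
b=c2['pixels'][150:260,210:320,::-1]
cv2.imwrite('pics/w3c.png',np.hstack([cv2.resize(a,(390,405)),cv2.resize(b,(405,405))]))
k=ok&(Q[...,2]>22)&(Q[...,2]<35)&(abs(Q[...,0])<52)&(abs(Q[...,1])<85)
q=Q[k]
for a in range(-80,80,20):
    t=q[(q[:,1]>=a)&(q[:,1]<a+20)]
    if len(t)>20: print(a+10,t[:,0].min().round(1),t[:,0].max().round(1),t[:,2].max().round(1),len(t))
```

```text
[-15.38893685  41.35696841  12.87296601] 0.010410431066740953 0.0 [-0.18287243  1.11064581  0.24448379]
-30 -25.4 -2.1 34.2 654
-10 -24.5 -3.5 34.2 267
10 -21.4 -8.6 34.7 181
30 -21.2 -9.6 34.9 502
50 -28.5 -4.6 34.8 965
70 -28.7 -5.1 34.7 1127
```

View pics/w3c.png

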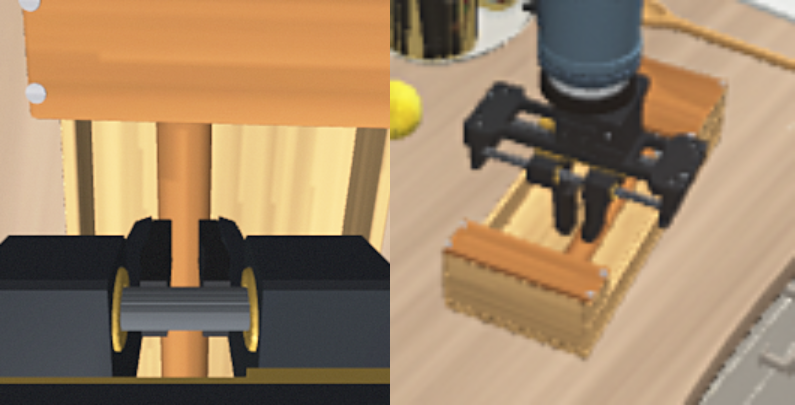

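Run:
```python
from h import *
o,B=boxT()
s,c=shot('scene'); Q=(world(s,c)*1000-o)@B
np.set_printoptions(linewidth=200)
im=c['pixels'].astype(int)
# dark finger pixels within the mouth
k=(im.sum(2)<150)&(c['depth']>0)&(abs(Q[...,0]+15)<60)&(abs(Q[...,1]-41)<40)&(Q[...,2]<60)
v,u=np.nonzero(k); i=np.argsort(Q[k][:,2])[:25]
for j in i: print(u[j],v[j],Q[v[j],u[j]].round(0))
s,c=shot('wrist'); Q=(world(s,c)*1000-o)@B; im=c['pixels'].astype(int)
k=(im.sum(2)<200)&(c['depth']>0)&(abs(Q[...,0]+15)<45)&(abs(Q[...,1]-41)<30)&(Q[...,2]<100)
q=Q[k]; print(len(q),np.percentile(q[:,2],[0,1,5,20,50,90]).round(1))
v,u=np.nonzero(k); i=np.argsort(q[:,2])[:15]
for j in i: print(u[j],v[j],Q[v[j],u[j]].round(0))
print(ctrl.sense()['eef_pos'],ctrl.sense()['joints'],ctrl.sense()['joint_torque'])
```

```text
259 371 [ -64.   77. -907.]
259 365 [ -53.   51. -907.]
260 372 [ -71.   79. -907.]
265 357 [ -63.    5. -905.]
263 363 [ -66.   35. -905.]
263 357 [ -54.    9. -904.]
260 370 [ -67.   72. -904.]
261 362 [ -56.   35. -904.]
261 365 [ -62.   48. -904.]
259 366 [ -55.   57. -904.]
263 366 [ -72.   49. -903.]
262 365 [ -66.   47. -903.]
258 371 [ -61.   81. -903.]
260 363 [ -54.   43. -903.]
262 362 [ -60.   34. -903.]
259 367 [ -57.   62. -902.]
265 361 [ -71.   24. -901.]
261 370 [ -72.   71. -901.]
264 360 [ -65.   22. -901.]
260 364 [ -56.   48. -901.]
257 370 [ -55.   80. -900.]
258 369 [ -57.   73. -900.]
259 369 [ -62.   71. -900.]
262 359 [ -55.   22. -900.]
265 360 [ -70.   21. -899.]
2615 [ 8.6 23.2 51.4 62.2 74.6 92.4]
287 230 [ 9. 33.  9.]
292 239 [14. 26.  9.]
286 228 [ 9. 34.  9.]
291 237 [13. 27.  9.]
192 218 [-59.  41.  11.]
191 188 [-59.  63.  12.]
192 217 [-59.  42.  12.]
191 186 [-59.  65.  12.]
191 187 [-59.  64.  12.]
192 215 [-59.  44.  12.]
192 220 [-59.  40.  12.]
191 189 [-59.  63.  13.]
270 226 [-4. 40. 21.]
270 208 [-5. 54. 22.]
270 213 [-5. 50. 22.]
[0.53285378 0.02287948 0.0123027 ] [-1.79797450e-01  3.47719075e-01  1.83866743e+00  3.75667637e-06  9.54713446e-01 -3.95915334e-01] [-1.47791026e-02 -4.36201394e+01 -2.62386328e+01  5.23743778e-02  4.05871100e-02  1.06577133e-04]
```

Run:
```python
from h import *
o,B=boxT()
s,c=shot('wrist'); Q=(world(s,c)*1000-o)@B
for v in range(222,275,6): print(v,[ (u,*Q[v,u].round(0).astype(int)) for u in (228,236,242,247,253,258,264,268,275)])
s,c=shot('scene'); Q=(world(s,c)*1000-o)@B
for v in range(186,222,3): print(v,[ (u,*Q[v,u].round(0).astype(int)) for u in (256,259,262,264,267,270,273)])
```

```text
222 [(228, np.int64(-34), np.int64(38), np.int64(9)), (236, np.int64(-27), np.int64(44), np.int64(25)), (242, np.int64(-23), np.int64(47), np.int64(31)), (247, np.int64(-20), np.int64(47), np.int64(32)), (253, np.int64(-16), np.int64(48), np.int64(33)), (258, np.int64(-13), np.int64(48), np.int64(32)), (264, np.int64(-9), np.int64(47), np.int64(30)), (268, np.int64(-6), np.int64(46), np.int64(28)), (275, np.int64(0), np.int64(39), np.int64(8))]
228 [(228, np.int64(-30), np.int64(52), np.int64(54)), (236, np.int64(-26), np.int64(50), np.int64(49)), (242, np.int64(-22), np.int64(51), np.int64(50)), (247, np.int64(-20), np.int64(43), np.int64(32)), (253, np.int64(-16), np.int64(44), np.int64(34)), (258, np.int64(-13), np.int64(44), np.int64(33)), (264, np.int64(-10), np.int64(52), np.int64(51)), (268, np.int64(-8), np.int64(51), np.int64(51)), (275, np.int64(-4), np.int64(52), np.int64(52))]
234 [(228, np.int64(-29), np.int64(52), np.int64(62)), (236, np.int64(-25), np.int64(51), np.int64(58)), (242, np.int64(-22), np.int64(51), np.int64(58)), (247, np.int64(-20), np.int64(39), np.int64
[... 6552 characters left out ...]

216 [(256, np.int64(6), np.int64(28), np.int64(11)), (259, np.int64(-10), np.int64(41), np.int64(30)), (262, np.int64(-20), np.int64(40), np.int64(33)), (264, np.int64(-24), np.int64(35), np.int64(30)), (267, np.int64(-24), np.int64(8), np.int64(7)), (270, np.int64(-33), np.int64(4), np.int64(8)), (273, np.int64(-41), np.int64(-1), np.int64(7))]
219 [(256, np.int64(-23), np.int64(94), np.int64(67)), (259, np.int64(-30), np.int64(89), np.int64(66)), (262, np.int64(-25), np.int64(52), np.int64(32)), (264, np.int64(-27), np.int64(41), np.int64(24)), (267, np.int64(-30), np.int64(23), np.int64(9)), (270, np.int64(-37), np.int64(13), np.int64(4)), (273, np.int64(-47), np.int64(12), np.int64(7))]
```

The picture shows both fingers over the pin, with wood visible below their tips. The depth puts the tips at z ≈ 48 mm, although the reported TCP is at 12 mm. I'll check the offset.

Run:
```python
from h import *
print(ctrl.grip_point_offset,[a for a in dir(ctrl) if a[0]!='_'],[a for a in dir(viewer) if a[0]!='_'])
s,c=shot('wrist'); H=c['hand_eye']; print(H.round(3),c['cx'],c['cy'],c['vertical_fov'])
d=c['depth'];fl=192/np.tan(np.radians(c['vertical_fov'])/2)
u,v=np.meshgrid(np.arange(512),np.arange(384)); P=np.stack([(u-c['cx'])/fl*d,(v-c['cy'])/fl*d,d],-1)
T=(P@H[:3,:3].T+H[:3,3])*1000
for (a,b) in [(236,228),(236,252),(268,228),(190,250),(190,280),(190,300),(255,285),(255,340),(320,250),(320,290)]: print((a,b),T[b,a].round(0),c['pixels'][b,a])
for z in (0,-19,-36,-55):
    q=np.linalg.inv(H)@[0,0,z/1000,1]; print(z,q[0]/q[2]*fl+c['cx'],q[1]/q[2]*fl+c['cy'])
```

```text
0.0187 ['MotionError', 'grip_point_offset', 'hand_in', 'sense'] ['camera']
[[ 0.001 -0.964 -0.267  0.069]
 [ 1.     0.001  0.    -0.   ]
 [-0.    -0.267  0.964 -0.182]
 [ 0.     0.     0.     1.   ]] 252.98085037502955 194.14083816706412 70.326123528142
(236, 228) [  9. -10. -38.] [26 27 30]
(236, 252) [  9.  -8. -67.] [31 29 29]
(268, 228) [ 10.   8. -39.] [26 28 31]
(190, 250) [  34.  -18. -113.] [30 32 39]
(190, 280) [  31.  -16. -123.] [71 74 80]
(190, 300) [  26.  -16. -124.] [70 73 80]
(255, 285) [  26.    0. -117.] [85 89 93]
(255, 340) [  24.    0. -134.] [32 33 41]
(320, 250) [  35.   18. -115.] [33 32 37]
(320, 290) [  29.   16. -124.] [58 60 68]
0 253.0804693675119 219.62408686786125
-19 253.09298025531507 230.16400903937853
-36 253.10661809252386 241.65334097408993
-55 253.12562148106764 257.66293512903695
```

The visible fingertips sit about 37 mm behind the reported TCP in both cameras, and the fingers closed to 10 mm without touching anything. So they really are above the pin. I'll reopen and go lower in small, force-watched steps.

carry_out:
  rows:
    - {"xyz": [0,0,0],"twist": [0,0,0],"jaw": 36}
    - {"xyz": [0,0,0],"twist": [0,0,0],"jaw": 36}
    - {"xyz": [0,0,0],"twist": [0,0,0],"jaw": 36}
    - {"xyz": [0,0,2],"twist": [0,0,0],"jaw": 36}
    - {"xyz": [0,0,2],"twist": [0,0,0],"jaw": 36}

```text
time: 4.05
eef_pos: [0.5328, 0.0228, 0.008]
eef_rot: [0.627, 0.779, 0.0, 0.0]
contact_force: [-0.6, 0.1, -0.0]
opening: 0.0363
gripper_force: 0.0
```

carry_out:
  rows:
    - {"xyz": [0,0,0],"twist": [0,0,0],"jaw": 36}
    - {"xyz": [0,0,0],"twist": [0,0,0],"jaw": 36}

```text
time: 4.22
eef_pos: [0.5324, 0.0229, 0.0078]
eef_rot: [0.627, 0.779, -0.0, -0.0]
contact_force: [-0.5, 0.7, -0.4]
opening: 0.0357
gripper_force: 0.0
```

carry_out:
  rows:
    - {"xyz": [0,0,3],"twist": [0,0,0],"jaw": 36}
    - {"xyz": [0,0,4],"twist": [0,0,0],"jaw": 36}
    - {"xyz": [0,0,4],"twist": [0,0,0],"jaw": 36}
    - {"xyz": [0,0,4],"twist": [0,0,0],"jaw": 36}
    - {"xyz": [0,0,3],"twist": [0,0,0],"jaw": 36}

```text
time: 4.63
eef_pos: [0.5323, 0.0229, -0.0107]
eef_rot: [0.627, 0.779, -0.0, -0.0]
contact_force: [-0.1, 0.2, 0.2]
opening: 0.0357
gripper_force: 0.0
```

```bash
cat >> h.py <<'E'
def duo(f):
    s,c=shot('wrist'); s2,c2=shot('scene')
    a=c['pixels'][80:350,130:390,::-1]; b=c2['pixels'][150:260,210:320,::-1]
    cv2.imwrite('pics/'+f,np.hstack([cv2.resize(a,(390,405)),cv2.resize(b,(405,405))]))
    return s,c,c2
E
python3 - <<'E'
from h import *
s,c,c2=duo('w4.png'); o,B=boxT()
print(s['eef_pos'],s['contact_force'],B.T@(s['eef_pos']*1000-o))
Q=(world(s,c2)*1000-o)@B
im=c2['pixels'].astype(int)
k=(im.sum(2)<130)&(abs(Q[...,0]+15)<50)&(abs(Q[...,1]-41)<25)&(Q[...,2]<100)&(Q[...,2]>-20)
print(np.sort(Q[k][:,2])[:20].round(0))
E
```

```text
[ 0.53230466  0.02288168 -0.0107087 ] [-0.11696734  0.1886992   0.19532094] [-16.38519081  41.6837401  -10.70870088]
[25. 27. 28. 28. 28. 30. 30. 31. 31. 32. 35. 35. 35. 36. 36. 36. 36. 36.
 37. 38.]
```

View pics/w4.png

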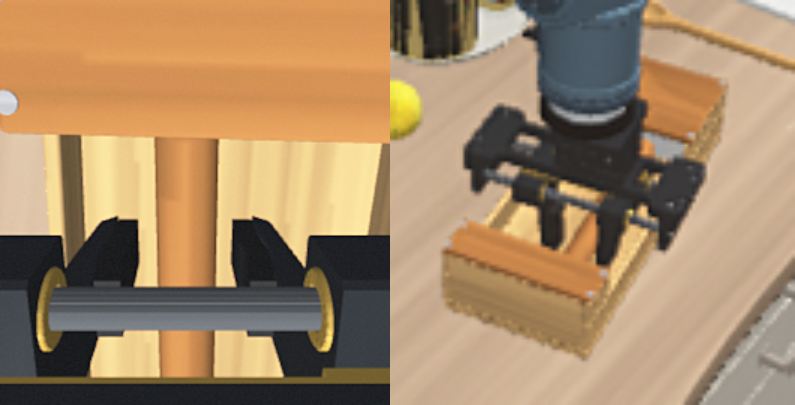

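The fingers now straddle the pin (columns 157–217, fingers at 138 and 233), and the tips are at z ≈ 26. I'll go 13 mm further down and close.

carry_out:
  rows:
    - {"xyz": [0,0,4],"twist": [0,0,0],"jaw": 36}
    - {"xyz": [0,0,4],"twist": [0,0,0],"jaw": 36}
    - {"xyz": [0,0,3],"twist": [0,0,0],"jaw": 36}
    - {"xyz": [0,0,2],"twist": [0,0,0],"jaw": 36}
    - {"xyz": [0,0,0],"twist": [0,0,0],"jaw": 36}

```text
time: 5.15
eef_pos: [0.5322, 0.0229, -0.0236]
eef_rot: [0.627, 0.779, -0.0, -0.0]
contact_force: [0.1, -0.4, 0.0]
opening: 0.0361
gripper_force: 0.0
```

carry_out:
  rows:
    - {"xyz": [0,0,0],"twist": [0,0,0],"jaw": 30}
    - {"xyz": [0,0,0],"twist": [0,0,0],"jaw": 24}
    - {"xyz": [0,0,0],"twist": [0,0,0],"jaw": 15}
    - {"xyz": [0,0,0],"twist": [0,0,0],"jaw": 10}
    - {"xyz": [0,0,0],"twist": [0,0,0],"jaw": 10}
  force: 40

```text
time: 5.57
eef_pos: [0.5328, 0.0228, -0.0228]
eef_rot: [0.627, 0.779, 0.0, 0.0]
contact_force: [0.4, 0.6, 0.9]
opening: 0.0227
gripper_force: 40.0
```

Gripped: opening 23 mm, force 40 N. Next I slide the pin toward the plate.

carry_out:
  rows:
    - {"xyz": [-5,0,0],"twist": [0,0,0],"jaw": 10}
    - {"xyz": [-6,0,0],"twist": [0,0,0],"jaw": 10}
    - {"xyz": [-6,0,0],"twist": [0,0,0],"jaw": 10}
    - {"xyz": [-6,0,0],"twist": [0,0,0],"jaw": 10}
    - {"xyz": [-6,0,0],"twist": [0,0,0],"jaw": 10}

```text
time: 5.98
eef_pos: [0.5385, -0.0047, -0.0229]
eef_rot: [0.627, 0.779, 0.001, -0.001]
contact_force: [-2.5, 8.7, 5.2]
opening: 0.0229
gripper_force: 40.0
```

carry_out:
  rows:
    - {"xyz": [-5,0,0],"twist": [0,0,0],"jaw": 10}
    - {"xyz": [-5,0,0],"twist": [0,0,0],"jaw": 10}
    - {"xyz": [-4,0,0],"twist": [0,0,0],"jaw": 10}
    - {"xyz": [-2,0,0],"twist": [0,0,0],"jaw": 10}
    - {"xyz": [0,0,0],"twist": [0,0,0],"jaw": 10}

```text
time: 6.4
eef_pos: [0.5417, -0.02, -0.0229]
eef_rot: [0.627, 0.779, 0.001, -0.001]
contact_force: [-2.4, 9.3, 5.2]
opening: 0.0231
gripper_force: 40.0
```

carry_out:
  rows:
    - {"xyz": [-1,0,0],"twist": [0,0,0],"jaw": 10}
    - {"xyz": [-1,0,0],"twist": [0,0,0],"jaw": 10}
    - {"xyz": [-1,0,0],"twist": [0,0,0],"jaw": 10}
    - {"xyz": [0,0,0],"twist": [0,0,0],"jaw": 10}

```text
time: 6.73
eef_pos: [0.5421, -0.0222, -0.0229]
eef_rot: [0.627, 0.779, 0.001, -0.002]
contact_force: [-2.6, 11.6, 6.4]
opening: 0.0231
gripper_force: 40.0
```

carry_out:
  rows:
    - {"xyz": [-1,0,0],"twist": [0,0,0],"jaw": 10}
    - {"xyz": [-1,0,0],"twist": [0,0,0],"jaw": 10}
    - {"xyz": [0,0,0],"twist": [0,0,0],"jaw": 10}

```text
time: 6.98
eef_pos: [0.5425, -0.024, -0.0229]
eef_rot: [0.627, 0.779, 0.001, -0.002]
contact_force: [-3.5, 11.6, 7.7]
opening: 0.023
gripper_force: 40.0
```

carry_out:
  rows:
    - {"xyz": [-1,0,0],"twist": [0,0,0],"jaw": 10}
    - {"xyz": [-1,0,0],"twist": [0,0,0],"jaw": 10}
    - {"xyz": [0,0,0],"twist": [0,0,0],"jaw": 10}

```text
time: 7.23
eef_pos: [0.5425, -0.0245, -0.0229]
eef_rot: [0.627, 0.779, 0.001, -0.003]
contact_force: [-3.5, 18.7, 9.8]
opening: 0.0229
gripper_force: 40.0
```

Run:
```python
from h import *
o,B=boxT(); s,c=shot('top'); Q=(world(s,c)*1000-o)@B
print(s['contact_force'],B.T@(s['eef_pos']*1000-o))
# rod tip beyond -190
im=c['pixels'].astype(int); sat=im.max(2)-im.min(2)
k=(sat<30)&(abs(Q[...,0])<30)&(Q[...,1]<-188)&(Q[...,1]>-300)&(Q[...,2]>15)
print(k.sum(),Q[k].min(0),Q[k].max(0))
s,c=shot('wrist'); W=(world(s,c)*1000-o)@B
k=(abs(W[...,0]+16)<8)&(W[...,2]>24)&(W[...,2]<40)&(W[...,1]>0)&(c['depth']>0)
print(np.percentile(W[k][:,1],[90,99,100]))
```

```text
[-3.51117732 18.66491138  9.81123506] [-15.22376351  -6.78010723 -22.92783739]
344 [  -5.98699914 -299.83637143   36.06505902] [  29.76028176 -196.47580928  497.41375364]
[66.87383014 72.35059467 73.13943487]
```

The force rose from 11.6 to 18.7 N and the free end reads y ≈ 73 mm (72 expected), so the plate is fully in. I'll tilt about the top edge of the pin's sprung end, with a small relief.

carry_out:
  rows:
    - {"xyz": [2.5,0,-7],"twist": [0,0.04,0],"jaw": 10}
    - {"xyz": [2.2,0,-6.5],"twist": [0,0.04,0],"jaw": 10}
    - {"xyz": [2.1,0,-6.5],"twist": [0,0.04,0],"jaw": 10}

```text
time: 7.58
eef_pos: [0.5408, -0.0197, -0.0031]
eef_rot: [0.625, 0.778, 0.039, -0.05]
contact_force: [-2.5, 7.9, -0.4]
opening: 0.0227
gripper_force: 40.0
```

```bash
cat >> h.py <<'E'
def pin_pose():
    s=ctrl.sense(); o,B=boxT(); r=R.from_quat(s['eef_rot']).as_matrix(); p=s['eef_pos']*1000
    for n,t in dict(sprTop=(-161,0,-55),sprBot=(-161,0,-31),freeTop=(79,0,-55),freeBot=(79,0,-31)).items(): print(n,(B.T@(p+r@np.array(t)-o)).round(1),end=' ')
    print(s['time'],s['contact_force'].round(1),s['moment'].round(2),s['opening'],s['joints'].round(2))
E
python3 -c "
from h import *
pin_pose()"
```

```text
sprTop [ -11.2 -168.3   31.1] sprBot [ -11.3 -165.2    7.3] freeTop [-17.9  69.7  61.4] freeBot [-18.1  72.7  37.6] 7.5833 [-2.5  7.9 -0.4] [1.31 0.21 0.  ] 0.02270188576172272 [-0.33  0.42  1.79  0.13  1.01 -0.61]
```

carry_out:
  rows:
    - {"xyz": [2.1,0,-6.8],"twist": [0,0.04,0],"jaw": 10}
    - {"xyz": [2.1,0,-6.8],"twist": [0,0.04,0],"jaw": 10}
    - {"xyz": [2.1,0,-6.8],"twist": [0,0.04,0],"jaw": 10}
    - {"xyz": [2.1,0,-6.6],"twist": [0,0.04,0],"jaw": 10}
    - {"xyz": [2.1,0,-6.5],"twist": [0,0.04,0],"jaw": 10}

```text
time: 8.0
eef_pos: [0.5404, -0.0167, 0.0323]
eef_rot: [0.618, 0.769, 0.101, -0.127]
contact_force: [-2.1, 7.4, 0.5]
opening: 0.0229
gripper_force: 40.0
```

Run:
```python
from h import *
pin_pose(); s,c,c2=duo('w5.png'); pin_pose()
```

```text
sprTop [ -11.  -168.8   32.8] sprBot [ -11.3 -161.1   10. ] freeTop [-17.4  58.4 109.7] freeBot [-17.6  66.1  86.9] 8.0 [-2.1  7.4  0.5] [ 1.06  0.19 -0.04] 0.022925189789907624 [-0.42  0.43  1.72  0.28  1.21 -0.77]
sprTop [ -11.  -169.1   32.9] sprBot [ -11.3 -161.4   10.2] freeTop [-17.   58.1 110. ] freeBot [-17.2  65.8  87.3] 8.1 [-2.7  9.9  2. ] [ 1.5   0.22 -0.03] 0.022894696593639963 [-0.42  0.43  1.72  0.28  1.21 -0.77]
```

View pics/w5.png

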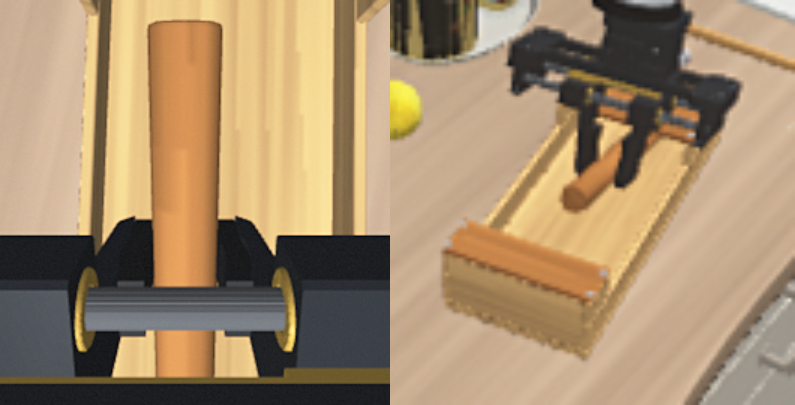

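The free end is raised above the mouth while the sprung end stays under its cover. Now I draw the pin out along its axis.

carry_out:
  rows:
    - {"xyz": [10,0,0],"twist": [0,0,0],"jaw": 10}
    - {"xyz": [15,0,0],"twist": [0,0,0],"jaw": 10}
    - {"xyz": [15,0,0],"twist": [0,0,0],"jaw": 10}
    - {"xyz": [15,0,0],"twist": [0,0,0],"jaw": 10}
    - {"xyz": [15,0,0],"twist": [0,0,0],"jaw": 10}

```text
time: 8.52
eef_pos: [0.5275, 0.0471, 0.0547]
eef_rot: [0.619, 0.769, 0.1, -0.123]
contact_force: [-1.0, 0.0, 0.0]
opening: 0.0231
gripper_force: 40.0
```

carry_out:
  rows:
    - {"xyz": [15,0,0],"twist": [0,0,0],"jaw": 10}
    - {"xyz": [15,0,0],"twist": [0,0,0],"jaw": 10}
    - {"xyz": [8,0,0],"twist": [0,0,0],"jaw": 10}
    - {"xyz": [0,0,0],"twist": [0,0,0],"jaw": 10}

```text
time: 8.85
eef_pos: [0.5196, 0.0834, 0.067]
eef_rot: [0.618, 0.77, 0.1, -0.124]
contact_force: [-0.1, -0.2, -0.4]
opening: 0.0228
gripper_force: 40.0
```

```bash
python3 -c "
from h import *
pin_pose()"
```

```text
sprTop [-12.4 -66.6  68.6] sprBot [-12.6 -59.   45.8] freeTop [-19.3 161.2 144. ] freeBot [-19.5 168.7 121.2] 8.85 [-0.1 -0.2 -0.4] [-0.21 -0.12 -0.05] 0.02284520034089962 [-0.26  0.3   1.8   0.3   1.2  -0.61]
```

carry_out:
  rows:
    - {"xyz": [5,0,-15],"twist": [0,0,0],"jaw": 10}
    - {"xyz": [8,0,-24],"twist": [0,0,0],"jaw": 10}
    - {"xyz": [8,0,-24],"twist": [0,0,0],"jaw": 10}
    - {"xyz": [8,0,-24],"twist": [0,0,0],"jaw": 10}
    - {"xyz": [8,0,-24],"twist": [0,0,0],"jaw": 10}

```text
time: 9.27
eef_pos: [0.5197, 0.0813, 0.1841]
eef_rot: [0.619, 0.769, 0.1, -0.124]
contact_force: [1.0, 0.4, -0.7]
opening: 0.023
gripper_force: 40.0
```

carry_out:
  rows:
    - {"xyz": [2,0,-10],"twist": [0,-0.06,0],"jaw": 10}
    - {"xyz": [2,0,-10],"twist": [0,-0.06,0],"jaw": 10}
    - {"xyz": [0,0,-6],"twist": [0,-0.06,0],"jaw": 10}
    - {"xyz": [0,0,-4],"twist": [0,-0.06,0],"jaw": 10}
    - {"xyz": [0,0,0],"twist": [0,-0.06,0],"jaw": 10}

```text
time: 9.68
eef_pos: [0.5216, 0.0775, 0.2148]
eef_rot: [0.627, 0.779, 0.006, -0.005]
contact_force: [-0.0, 0.2, -1.8]
opening: 0.0231
gripper_force: 40.0
```

carry_out:
  rows:
    - {"xyz": [0,0,0],"twist": [0,0,0],"jaw": 10}
    - {"xyz": [0,0,0],"twist": [0,0,0],"jaw": 10}
    - {"xyz": [0,0,0],"twist": [0,0,0],"jaw": 10}

```text
time: 9.93
eef_pos: [0.5204, 0.0781, 0.2128]
eef_rot: [0.627, 0.779, 0.006, -0.009]
contact_force: [0.1, -0.1, -1.5]
opening: 0.0232
gripper_force: 40.0
```

Run:
```python
from h import *
pin_pose(); o,B=boxT()
s,c=shot('scene','s6.png'); Q=(world(s,c)*1000-o)@B
im=c['pixels'].astype(int)
k=(Q[...,2]>170)&(abs(Q[...,0]+15)<30)&(im[...,0]>im[...,2]+50)&(Q[...,1]>-150)&(Q[...,1]<300)
q=Q[k]; print(len(q))
for a in range(-150,300,25):
    t=q[(q[:,1]>=a)&(q[:,1]<a+25)]
    if len(t)>5: print(a+12,len(t),np.percentile(t[:,2],[10,90]).round(0),np.median(t[:,0]).round(0))
```

```text
sprTop [-13.2 -63.9 264.4] sprBot [-13.3 -63.4 240.4] freeTop [-19.9 175.9 269.5] freeBot [-19.9 176.4 245.5] 9.9333 [ 0.1 -0.1 -1.5] [-0.01 -0.11 -0.02] 0.023202504291942462 [-0.09  0.07  1.72  0.02  1.37 -0.31]
289
-63 6 [250. 253.] -22.0
62 7 [261. 265.] -12.0
87 22 [265. 268.] -18.0
112 82 [262. 340.] -22.0
137 55 [260. 272.] -26.0
162 71 [263. 273.] -25.0
187 38 [254. 270.] -21.0
```

View pics/s6.png

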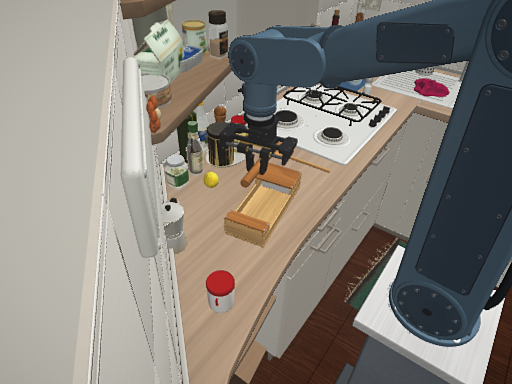

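The scene view shows the pin held above the empty box at about (240–290, 160–185), with the lemon, tub and spoon undisturbed. I'll check the tilt with the wrist camera.

Run:
```python
from h import *
o,B=boxT(); s,c=shot('wrist'); Q=(world(s,c)*1000-o)@B
im=c['pixels'].astype(int)
k=(Q[...,2]>225)&(Q[...,2]<290)&(abs(Q[...,0]+18)<6)&(im[...,0]>im[...,2]+40)&(c['depth']>0)
q=Q[k]; print(len(q),q[:,1].min(),q[:,1].max())
f=lambda a:np.median(q[abs(q[:,1]-a)<4][:,2]) if (abs(q[:,1]-a)<4).any() else None
print([(a,f(a)) for a in range(-60,180,15)])
g=q[(q[:,1]<170)]; print(np.polyfit(g[:,1],g[:,2],1))
print(s['qvel'].round(4))
```

```text
5114 46.401837022804045 176.40872537996697
[(-60, None), (-45, None), (-30, None), (-15, None), (0, None), (15, None), (30, None), (45, np.float64(263.22885171803273)), (60, np.float64(265.06986068289126)), (75, None), (90, np.float64(267.48074826464955)), (105, np.float64(268.41369172980706)), (120, np.float64(269.63158522455365)), (135, np.float64(270.85799761869515)), (150, np.float64(271.81163220337925)), (165, np.float64(272.96547166932544))]
[7.44423398e-02 2.60623474e+02]
[-0.0068  0.0014 -0.0003 -0.0041 -0.0002  0.0073]
```

carry_out:
  rows:
    - {"xyz": [0,0,0],"twist": [0,-0.025,0],"jaw": 10}
    - {"xyz": [0,0,0],"twist": [0,-0.025,0],"jaw": 10}
    - {"xyz": [0,0,0],"twist": [0,-0.025,0],"jaw": 10}
    - {"xyz": [0,0,0],"twist": [0,0,0],"jaw": 10}
    - {"xyz": [0,0,0],"twist": [0,0,0],"jaw": 10}

```text
time: 10.45
eef_pos: [0.5203, 0.0789, 0.2132]
eef_rot: [0.626, 0.779, -0.017, 0.021]
contact_force: [0.6, 0.3, -0.6]
opening: 0.0232
gripper_force: 40.0
```

carry_out:
  rows:
    - {"xyz": [0,0,0],"twist": [0,0,0],"jaw": 10}
    - {"xyz": [0,0,0],"twist": [0,0,0],"jaw": 10}
    - {"xyz": [0,0,0],"twist": [0,0,0],"jaw": 10}
    - {"xyz": [0,0,0],"twist": [0,0,0],"jaw": 10}
    - {"xyz": [0,0,0],"twist": [0,0,0],"jaw": 10}

```text
time: 10.87
eef_pos: [0.5205, 0.0781, 0.2132]
eef_rot: [0.627, 0.779, -0.017, 0.021]
contact_force: [1.3, -0.3, -0.4]
opening: 0.0228
gripper_force: 40.0
```

Run:
```python
from h import *
o,B=boxT(); s,c=shot('wrist'); Q=(world(s,c)*1000-o)@B
im=c['pixels'].astype(int)
k=(Q[...,2]>225)&(Q[...,2]<290)&(abs(Q[...,0]+18)<6)&(im[...,0]>im[...,2]+40)&(c['depth']>0)
g=Q[k]; g=g[g[:,1]<165]; m=np.polyfit(g[:,1],g[:,2],1); print(m,s['opening'],s['gripper_force'],s['qvel'].round(3),s['time'])
if abs(m[0])<.03 and s['gripper_force']>20: print(ctrl.hand_in())
```

```text
[-9.51621034e-04  2.68309200e+02] 0.02281157167673167 39.994025230407715 [-0.001  0.001 -0.001 -0.     0.     0.002] 10.8667
the job is handed in; nothing more can be done
None
```

The rolling pin is out of its box and the job is handed in at about 10.9 s; the pin is held level and still, about 19 cm above the covers, and nothing else was moved.

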